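# Find the full sugar canister by its weight

### The arm

A 7-joint arm with a two-finger parallel gripper is mounted at the origin on a cart in front of the work surface, level with it; the furniture and walls round the work are solid. World frame = base frame: x ahead of the robot, y to its left, z up, the work surface at z = 0. Lengths are in m, angles in rad, forces in N, time in s.
With the tool pointing down it reaches from about 0.425 to 0.925 m from the base axis. Payload 6.8 kg.
Tool frame: the origin (TCP) lies on the centre line of the jaws, within the pads' length; the fingertips stand 25 mm ahead of it and the grasp point (between the pads) lies 6 mm ahead of it; z points along the fingers, y is the line along which they close (so a half turn about z gives the same grasp; the last joint's range is limited). The gripper opens to 85 mm and grips with 20 to 120 N. Pads are 22 mm wide; open, the fingers measure 114 mm over their backs; the gripper's body (76 mm by 85 mm) begins 54 mm behind the grasp point. The pads swing forward as they close: fully open they stand 13 mm farther back than shut.
Start: joints at [-1.24, 0.477, 0.022, 1.555, -0.011, 1.109, -0.083], TCP at [0.287, 0.611, 0.221] pointing down, gripper open.
Joint ranges: [-2.96, 2.96], [-0.34, 2.1], [-1.41, 1.46], [0.24, 2.44], [-1.37, 4.51], [0.17, 1.92], [-2.96, 2.96]. Speed limits (rad/s): [2.39, 2.39, 3.14, 3.14, 3.14, 3.14, 3.14].

### API

Orientations are given as a rotation vector (axis times angle).
In Python, from bench import telemetry, grab_frame, job gives the robot as it stands.
- The arm moves only by the tool apply_moves, never from a script. Its argument "rows" is a list of rows, each a list of 2 entries, a list of its own where there are three numbers: the shift along the tool's x, y, z each as a share of 250 mm, from -1 to 1, then the turn, a rotation vector about the tool's x, y, z each as a share of pi rad, from -1 to 1. A call has 1 to 10 rows; each row is the pose to reach, as a shift and turn from the pose commanded when the call began, along the tool's axes at that moment, turning the shorter way round; what a row does not reach only later rows make up. A row lasts 1/8 s, in which the tool goes at most 62.5 mm and 10.7 degrees, less where a joint would pass 70% of its speed; a pose out of reach is approached as far as the arm can. A call with a number of a shift or a turn outside -1 to 1 is refused whole. A call with a gripper value outside its range is refused whole. "jaw" is the gripper's target within -1 to 1 (fully open at 1, half-way at 0, shut at -1), set as the call begins (left out, the last holds). The fingers move at their own pace and stop on an object; "newtons" is the grip in N (left out, the last holds). Time passes only in rows, so rows that repeat a pose let the fingers close. It gives the time, the measured TCP pose, the force, the opening and the grip force at its end, in the units of the state.
- telemetry.get_obs(): the state, without advancing time (a new reading comes with each control period).
- grab_frame(name): name is "scene" or "top" or "wrist"; returns a dict with "frame" (420x560x3 uint8, red, green, blue), "vertical_fov" (degrees; the focal length in pixels is half the picture's height over the tangent of half this angle, whatever the lens; pixels are square), "cx", "cy" (the principal point, pixels), "k1" (the pictures are not rectified: a ray, as slopes to the right and down, at radius r is drawn at 1 + k1 r^2 times it, then the intrinsics apply), "origin" and "attitude" of the camera in the world. Camera axes: x right, y up, looking along -z (the intrinsics and any distortion apply to the point x, -y, -z); pixel columns grow to the right and rows downward; lengths in m; the calibration is good to about 2 mm. A picture is of the moment at which its call begins. There is no depth.
- job.hand_in(): hands the job in; it is judged then, once.
The state is a dict: "clock": time; "joints": joint angles; "qvel": joint speeds; "tau": joint torques, N m; "tcp_pos": TCP position; "orientation": TCP orientation; "contact_force": force on the tool from outside, world axes, zero at the start; "moment": the same for the moment, N m; "grip_width": finger opening in m; "gripper_force": force on a finger pad.
Only numpy, scipy, OpenCV 4.12 (cv2) and the standard library are available. Lean on these libraries where they do the work, as an engineer would, in place of code of your own. Each camera call takes 0.05 s, during which the arm holds its last target. There are 200 camera calls.

### The job

The three closed sugar canisters on the slates look alike, but one is full and plainly heavier than the others. Heft them one after another: first the one standing back between the two hobs, then the one in front of it at the table's edge, last the one at the right before the gas range, lifting each a good hand's width (about 8 cm) straight up off its slate to feel its weight and setting the lighter ones gently back upright where they stood; then take the full one and hold it up, upright and still, about 20 cm above the table. Finish while holding it, with the other two standing on their own slates and everything else on the table left where it was.

Things in the scene. Friction and masses are not known exactly. Their poses are not given: they have to be found in the camera images.
- tin_1: closed steel canister with a fixed lid and a small lid knob, standing on a slate. Body an upright cylinder 58 mm across and 79 high, the knob on top 18 mm across, 92 high in all; origin at the centre of the underside, z up along its axis. The three look exactly alike; two weigh 0.25 to 0.47 kg each (partly used) and the full one 0.67 to 0.83 kg. Any of the three may be the full one, on any slate
- tin_2: closed steel canister with a fixed lid and a small lid knob, standing on a slate. Body an upright cylinder 58 mm across and 79 high, the knob on top 18 mm across, 92 high in all; origin at the centre of the underside, z up along its axis. The three look exactly alike; two weigh 0.25 to 0.47 kg each (partly used) and the full one 0.67 to 0.83 kg. Any of the three may be the full one, on any slate
- tin_3: closed steel canister with a fixed lid and a small lid knob, standing on a slate. Body an upright cylinder 58 mm across and 79 high, the knob on top 18 mm across, 92 high in all; origin at the centre of the underside, z up along its axis. The three look exactly alike; two weigh 0.25 to 0.47 kg each (partly used) and the full one 0.67 to 0.83 kg. Any of the three may be the full one, on any slate
- slate_back: flat black square slate, 105 x 105 x 9 mm, fixed to the table, origin at the centre of its underside; a tin stands on it within 1 cm of its centre. This is the far one of the three slates as the robot sees them (largest x; left of the robot's middle, back in the gap between the two induction hobs, whose tops are 70 mm high)
- slate_front: flat black square slate, 105 x 105 x 9 mm, fixed to the table, origin at the centre of its underside; a tin stands on it within 1 cm of its centre. This is the near left one of the three slates as the robot sees them (at the front edge of the table, at the mouth of the gap between the hobs, in front of the far slate)
- slate_right: flat black square slate, 105 x 105 x 9 mm, fixed to the table, origin at the centre of its underside; a tin stands on it within 1 cm of its centre. This is the rightmost of the three slates as the robot sees them (y below 0; at the front edge before the gas range)
- garlic: loose bystander, to be left where it is: head of garlic, 53 across and high (mm); origin at the centre of its underside
- pepper_shaker: loose bystander, to be left where it is: clear shaker with a grey cap, 44 across, 90 high (mm); origin at the centre of its underside
- marker: loose bystander, to be left where it is: green and white marker pen lying flat, 135 x 17 x 16 (mm); origin at the centre of its underside

How it is judged:
By the outcome, as a careful person would: the job done as asked, in the order asked, and still so for the second after the job is handed in, while the arm keeps its last pose, push and grip.
It also fails if it takes over 72 s, if anything falls off the work surface, if the arm or the gripper's body presses on something with over 40 N, if the wrist force passes 120 N, or if a joint passes its speed limit or range.

## Working session

There is one attempt and no reset: what is moved stays moved. The work goes in short steps, Python scripts to look and compute and a tool call to move; the robot and the scene stay as the last step left them, time stands still between calls to the robot, and variables do not carry over. Pictures are saved under pics/ and viewed, at most 10 in all, crops included, and the job is handed in when it is done.

Besides the shell and the picture viewer there is one more tool, called as name(argument=value, ...), one argument or row to a line, values as JSON. apply_moves: Moves the arm, as the interface text tells. Its arguments: {"type":"object","properties":{"rows":{"type":"array"},"jaw":{"type":"number"},"newtons":{"type":"number"}},"required":["rows"]}

```bash
mkdir -p pics; cat > h.py <<'E'
import numpy as np, cv2
from scipy.spatial.transform import Rotation as R
from bench import telemetry, grab_frame, job
def cam(n,save=None):
    f=grab_frame(n)
    if save: cv2.imwrite('pics/'+save,cv2.cvtColor(f['frame'],cv2.COLOR_RGB2BGR))
    return f
def rot(f):
    a=np.array(f['attitude'],float)
    return a if a.shape==(3,3) else (R.from_rotvec(a).as_matrix() if a.size==3 else R.from_quat(a).as_matrix())
def K(f):
    h=f['frame'].shape[0]; return h/2/np.tan(np.radians(f['vertical_fov'])/2)
def pix(f,p):
    c=rot(f).T@(np.array(p)-f['origin']); s=np.array([c[0],-c[1]])/-c[2]
    s=s*(1+f['k1']*(s@s)); return np.array([f['cx'],f['cy']])+K(f)*s
def ray(f,uv,z):
    d=(np.array(uv,float)-[f['cx'],f['cy']])/K(f); s=d.copy()
    for _ in range(20): s=d/(1+f['k1']*(s@s))
    v=rot(f)@np.array([s[0],-s[1],-1]); o=np.array(f['origin']); return o+v*(z-o[2])/v[2]
def st():
    o=telemetry.get_obs(); print({k:np.round(o[k],4).tolist() for k in o}); return o
E
python3 - <<'E'
from h import *
o=st()
print(R.from_rotvec(o['orientation']).as_matrix().round(3) if len(o['orientation'])==3 else '')
for n in('top','scene'):
    f=cam(n,n+'1.png'); print(n,f['origin'],f['attitude'],f['vertical_fov'],f['cx'],f['cy'],f['k1'])
E
```

```text
{'clock': 0.0, 'joints': [-1.2401, 0.4778, 0.0223, 1.5565, -0.0115, 1.1093, -0.0831], 'qvel': [0.0001, 0.0002, 0.0004, -0.0008, -0.0017, -0.0012, 0.0019], 'tau': [0.0005, -59.6449, 1.6084, -28.1206, 0.0125, 0.0089, -0.0], 'tcp_pos': [0.2865, 0.6105, 0.2195], 'orientation': [-0.6836, -3.0661, 0.0028], 'contact_force': [0.6783, 0.3525, -0.4309], 'moment': [0.0316, 0.0087, 0.0258], 'gripper_force': 0.0, 'grip_width': 0.0856}
[[-0.905  0.425 -0.001]
 [ 0.425  0.905 -0.002]
 [-0.    -0.002 -1.   ]]
top [ 0.16411372 -0.00204115  1.76398056] [ 0.16182336 -0.21163765 -1.81957356] 45.606020236938306 280.3062192437463 211.6713403403379 -0.11306304772976034
scene [ 0.02420776 -0.90906938  0.54533335] [ 1.06280133 -0.29844569 -0.530516  ] 56.48632192970813 274.70597402839314 207.03763644707072 0.03455567213377001
```

View pics/top1.png

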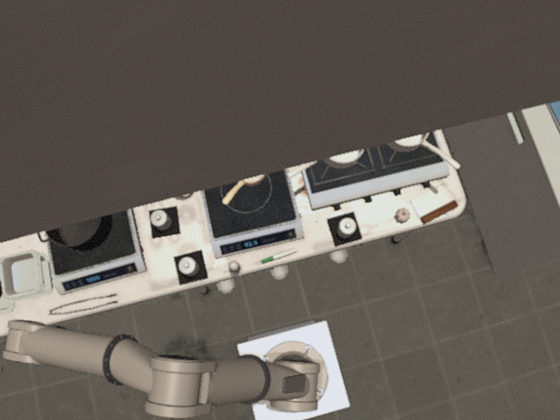

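View pics/scene1.png

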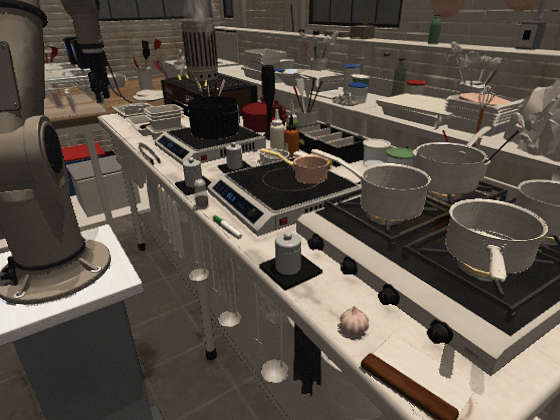

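The top view shows tin knobs near (160,217) back, (190,266) front and (347,226) right. The pepper shaker is near (235,267), the marker near (278,257) and the garlic near (402,215).

```bash
python3 - <<'E'
from h import *
f=cam('top'); im=cv2.cvtColor(f['frame'],cv2.COLOR_RGB2BGR)
t=[]
for u,v in((162,219),(190,266),(347,227)):
    t.append(cv2.resize(im[v-24:v+24,u-24:u+24],(264,264),interpolation=cv2.INTER_CUBIC))
    print(ray(f,(u,v),.101))
cv2.imwrite('pics/crop.png',np.hstack(t))
for n,p,z in(('shaker',(235,267),.09),('marker1',(262,262),.016),('marker2',(297,252),.01),('garlic',(402,215),.05)): print(n,ray(f,p,z).round(3))
for p in((148,270),(138,205),(205,185),(217,255),(302,237),(290,165),(63,290)): print('hob',p,ray(f,p,.07).round(3))
E
```

```text
[0.6203419  0.29577066 0.101     ]
[0.43818125 0.23716858 0.101     ]
[ 0.43215313 -0.30895569  0.101     ]
shaker [0.398 0.092 0.09 ]
marker1 [0.402 0.    0.016]
marker2 [ 0.406 -0.128  0.01 ]
garlic [ 0.432 -0.52   0.05 ]
hob (148, 270) [0.466 0.385 0.07 ]
hob (138, 205) [0.7   0.374 0.07 ]
hob (205, 185) [0.711 0.128 0.07 ]
hob (217, 255) [0.457 0.143 0.07 ]
hob (302, 237) [ 0.443 -0.154  0.07 ]
hob (290, 165) [ 0.705 -0.182  0.07 ]
hob (63, 290) [0.472 0.689 0.07 ]
```

View pics/crop.png

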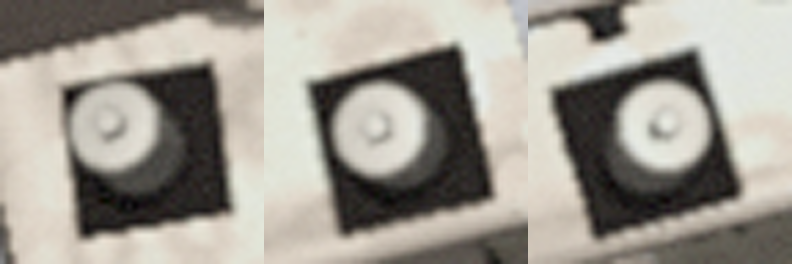

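```bash
cat >> h.py <<'E'
def goal(p,ydeg):
    "shift/turn shares to TCP p, tool down, tool y at world angle ydeg (mod 180)"
    o=telemetry.get_obs(); A=R.from_rotvec(o['orientation'])
    best=None
    for a in(ydeg,ydeg+180):
        y=np.array([np.cos(np.radians(a)),np.sin(np.radians(a)),0]); z=np.array([0,0,-1.])
        r=(A.inv()*R.from_matrix(np.c_[np.cross(y,z),y,z])).as_rotvec()
        if best is None or np.linalg.norm(r)<np.linalg.norm(best): best=r
    s=A.inv().apply(np.array(p)-o['tcp_pos'])/.25
    print('shift',s.round(4),'turn',(best/np.pi).round(4),'from',np.round(o['tcp_pos'],4))
E
python3 - <<'E'
from h import *
f=cam('top')
for n,p in(('back',(158.5,217.5)),('front',(186.4,265.2)),('right',(347.3,225.5))): print(n,ray(f,p,.088).round(4), 'lidR px->', )
C=lambda i,pts,u,v:[ray(f,(u-24+(a-264*i)/5.5-.4,v-24+b/5.5-.4),.009)[:2] for a,b in pts]
for i,pts,u,v in((0,[(62,88),(212,66),(231,212),(82,238)],162,219),(1,[(309,84),(459,45),(493,197),(344,234)],190,266),(2,[(553,92),(697,50),(742,193),(596,237)],347,227)):
    c=np.array(C(i,pts,u,v)); print('slate',c.mean(0).round(4), c.round(3).tolist())
print('knob',ray(f,(336.6,206.6),.05), ray(f,(313,207),.08), ray(f,(380,195),.08))
w=ray(f,(158.5,217.5),.088)
goal([.40,.40,.30],0); goal([w[0],w[1],.25],0)
E
```

```text
back [0.6322 0.3089 0.088 ] lidR px->
front [0.446  0.2503 0.088 ] lidR px->
right [ 0.439  -0.3138  0.088 ] lidR px->
slate [0.6327 0.3065] [[0.689, 0.353], [0.678, 0.253], [0.578, 0.261], [0.586, 0.36]]
slate [0.4495 0.2494] [[0.5, 0.3], [0.5, 0.199], [0.399, 0.2], [0.4, 0.298]]
slate [ 0.4442 -0.3148] [[0.492, -0.265], [0.495, -0.364], [0.396, -0.365], [0.393, -0.265]]
knob [ 0.52045514 -0.30360128  0.05      ] [ 0.53377564 -0.2184783   0.08      ] [ 0.51552774 -0.45791631  0.08      ]
shift [-0.7687 -0.5707 -0.3198] turn [-3.000e-04  2.000e-04  3.603e-01] from [0.2866 0.6107 0.2199]
shift [-1.7644 -0.5057 -0.1198] turn [-3.000e-04  2.000e-04  3.603e-01] from [0.2866 0.6107 0.2199]
```

apply_moves(
  rows=[
    [[-0.77,-0.57,-0.32],[0,0,0.36]],
    [[-0.77,-0.57,-0.32],[0,0,0.36]],
    [[-0.77,-0.57,-0.32],[0,0,0.36]],
    [[-0.77,-0.57,-0.32],[0,0,0.36]],
    [[-0.77,-0.57,-0.32],[0,0,0.36]],
    [[-0.77,-0.57,-0.32],[0,0,0.36]],
    [[-0.77,-0.57,-0.32],[0,0,0.36]],
    [[-0.77,-0.57,-0.32],[0,0,0.36]],
  ],
  jaw=1,
  newtons=60,
)

```text
clock: 1.2
tcp_pos: [0.4002, 0.4004, 0.3003]
orientation: [2.216, 2.227, -0.001]
contact_force: [0.2, 0.1, -0.6]
grip_width: 0.0854
gripper_force: 0.0
```

```bash
python3 - <<'E'
from h import *
st(); goal([.632,.308,.20],0)
E
```

```text
{'clock': 1.2, 'joints': [-1.1355, 0.231, 0.2898, 1.7372, -0.0707, 1.184, -0.8212], 'qvel': [0.0013, 0.0019, -0.0029, -0.0001, -0.0007, -0.0004, -0.0084], 'tau': [0.0376, -42.837, 2.7725, -29.0435, 0.0177, 0.0055, -0.0552], 'tcp_pos': [0.4002, 0.4004, 0.3003], 'orientation': [2.2159, 2.2269, -0.0006], 'contact_force': [0.2134, 0.1153, -0.6234], 'moment': [0.0519, -0.0547, 0.0181], 'gripper_force': 0.0, 'grip_width': 0.0854}
shift [-0.3741  0.9253  0.4012] turn [-0.0001  0.0001  0.0016] from [0.4002 0.4004 0.3003]
```

apply_moves(
  rows=[
    [[-0.374,0.925,0.3],[0,0,0]],
    [[-0.374,0.925,0.3],[0,0,0]],
    [[-0.374,0.925,0.3],[0,0,0]],
    [[-0.374,0.925,0.3],[0,0,0]],
    [[-0.374,0.925,0.3],[0,0,0]],
    [[-0.374,0.925,0.3],[0,0,0]],
    [[-0.374,0.925,0.3],[0,0,0]],
    [[-0.374,0.925,0.3],[0,0,0]],
  ],
)

```text
clock: 2.2
tcp_pos: [0.6307, 0.3088, 0.2263]
orientation: [-2.217, -2.225, -0.002]
contact_force: [-0.1, 0.3, -0.6]
grip_width: 0.0856
gripper_force: 0.0
```

```bash
python3 - <<'E'
from h import *
st(); f=cam('wrist','w1.png')
for p in([.632,.308,.088],[.632,.308,.101],[.603,.308,.088],[.661,.308,.088]): print(pix(f,p).round(1))
E
```

```text
{'clock': 2.2, 'joints': [-0.781, 0.5358, 0.3573, 1.4946, -0.1986, 1.1459, -0.3839], 'qvel': [0.0012, 0.0012, 0.0081, 0.0003, -0.0001, -0.0019, -0.0019], 'tau': [0.2619, -60.3598, 6.9905, -28.0295, 0.0161, -0.0037, 0.0038], 'tcp_pos': [0.6307, 0.3088, 0.2263], 'orientation': [-2.2165, -2.2252, -0.0019], 'contact_force': [-0.0604, 0.3437, -0.5643], 'moment': [0.0253, 0.0318, 0.0355], 'gripper_force': 0.0, 'grip_width': 0.0856}
[279.2 191. ]
[279.3 194.6]
[245.5 190.8]
[312.8 191.1]
```

View pics/w1.png

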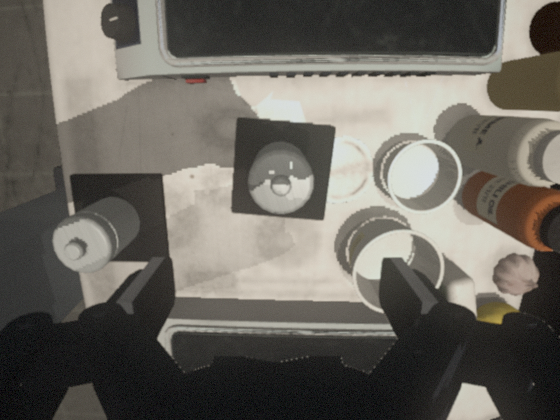

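The wrist view shows the tin knob at (282,184), a faint ring at (347,168) behind the slate, cups at (425,175) and (400,270), and hob edges at rows of about 75 and 305.

```bash
python3 - <<'E'
from h import *
f=cam('wrist'); print(f['origin'],rot(f).round(3))
print('knob',ray(f,(282,184),.101).round(4))
for z in(0,.1): print('ring',[ray(f,p,z)[:2].round(3).tolist() for p in((347,168),(325,168),(371,168))])
print('cupL',[ray(f,p,.1)[:2].round(3).tolist() for p in((385,170),(350,270),(330,235))])
print('hobs',[ray(f,p,.07)[:2].round(3).tolist() for p in((282,75),(282,50),(282,305),(282,322))])
print('front knob',ray(f,(74,249),.101).round(4))
im=cv2.cvtColor(f['frame'],cv2.COLOR_RGB2BGR)[120:320,220:480]
cv2.imwrite('pics/w1c.png',cv2.resize(im,None,fx=3,fy=3,interpolation=cv2.INTER_CUBIC))
E
```

```text
[0.62973318 0.37715569 0.37942983] [[ 1.    -0.003 -0.001]
 [ 0.003  0.964  0.266]
 [ 0.    -0.266  0.964]]
knob [0.6344 0.3167 0.101 ]
ring [[0.708, 0.313], [0.683, 0.313], [0.735, 0.313]]
ring [[0.687, 0.33], [0.669, 0.33], [0.707, 0.33]]
cupL [[0.719, 0.329], [0.695, 0.239], [0.676, 0.272]]
hobs [[0.634, 0.404], [0.634, 0.424], [0.636, 0.185], [0.636, 0.165]]
front knob [0.45   0.2575 0.101 ]
```

View pics/w1c.png

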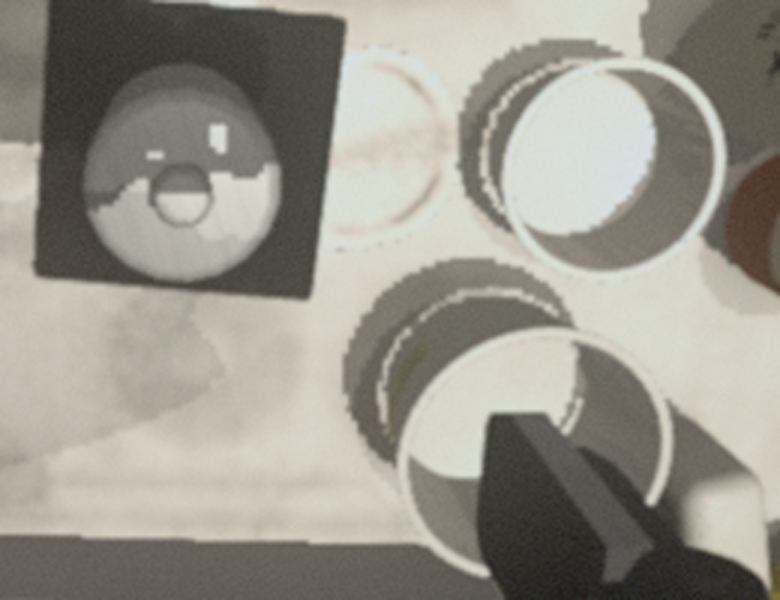

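```bash
python3 - <<'E'
from h import *
f=cam('wrist')
c=np.array([ray(f,p,.009)[:2] for p in((237,119),(335,126),(324,219),(232,210))]);print('slate wrist',c.mean(0),np.linalg.norm(np.diff(c,axis=0),axis=1))
print('lid',ray(f,(280.7,182),.088))
t=cam('top');s=cam('scene')
for p in([.634,.309,.101],[.634,.317,.101],[.446,.250,.101],[.45,.2575,.101],[.44,-.314,.101]): print(pix(t,p).round(1),pix(s,p).round(1))
ims=cv2.cvtColor(s['frame'],cv2.COLOR_RGB2BGR)
cv2.imwrite('pics/s2.png',np.hstack([cv2.resize(ims[130:200,170:260],None,fx=5,fy=5,interpolation=cv2.INTER_CUBIC),cv2.resize(ims[220:290,255:325],None,fx=5,fy=5,interpolation=cv2.INTER_CUBIC)]))
E
```

```text
slate wrist [0.63601233 0.31179079] [0.10262599 0.10255351 0.10327786]
lid [0.6336417 0.3152581 0.088    ]
[157.5 216.2] [233.6 142.9]
[155.2 216.8] [232.5 142.3]
[185.8 264.7] [190.7 158.5]
[183.4 264.1] [191.  157.5]
[347.8 224.4] [288.9 233.4]
```

View pics/s2.png

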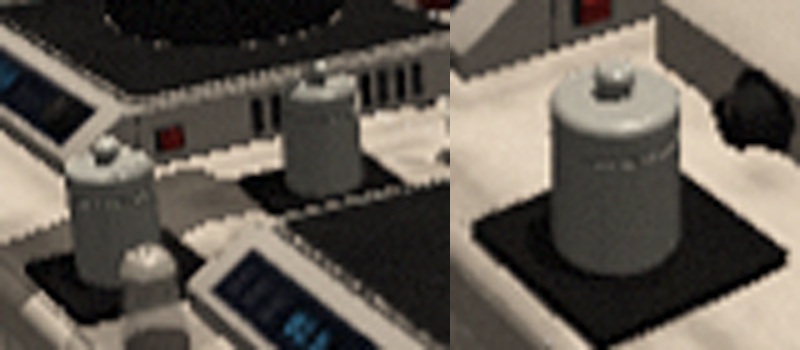

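apply_moves(
  rows=[
    [[0.012,0.01,0.15],[0,0,0]],
    [[0.012,0.01,0.3],[0,0,0]],
    [[0.012,0.01,0.4],[0,0,0]],
    [[0.012,0.01,0.5],[0,0,0]],
    [[0.012,0.01,0.57],[0,0,0]],
    [[0.012,0.01,0.64],[0,0,0]],
    [[0.012,0.01,0.64],[0,0,0]],
    [[0.012,0.01,0.64],[0,0,0]],
  ],
)

```text
clock: 3.45
tcp_pos: [0.6349, 0.3102, 0.0663]
orientation: [2.22, 2.222, 0.002]
contact_force: [0.7, -0.5, -0.1]
grip_width: 0.0853
gripper_force: 0.0
```

```bash
python3 - <<'E'
from h import *
st(); f=cam('wrist','w2.png')
E
```

```text
{'clock': 3.45, 'joints': [-0.7459, 0.7023, 0.3058, 1.6034, -0.2562, 0.8744, -0.3423], 'qvel': [-0.0008, -0.0083, 0.0031, -0.0063, -0.0026, -0.0014, 0.0009], 'tau': [-0.0764, -64.9117, 7.6294, -22.8707, 0.0039, 0.0213, 0.0013], 'tcp_pos': [0.6349, 0.3102, 0.0663], 'orientation': [2.2202, 2.2222, 0.0018], 'contact_force': [0.7183, -0.4517, -0.1395], 'moment': [-0.0318, 0.008, -0.015], 'gripper_force': 0.0, 'grip_width': 0.0853}
```

View pics/w2.png

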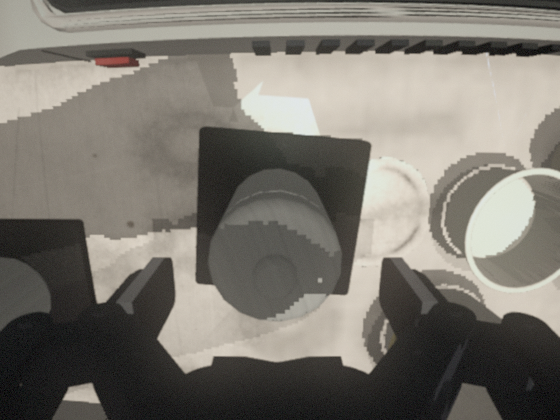

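Fingers are centred about the lid (lid centre ≈(275,255), fingers at columns 173 and 382).

```bash
python3 - <<'E'
from h import *
f=cam('wrist'); print(ray(f,(275,254),.088),[pix(f,[.6349,.3102,.060+d]) for d in (0,-.019)])
E
```

```text
[0.63344059 0.32105056 0.088     ] [array([278.13613491, 251.24492786]), array([277.94790647, 237.43287173])]
```

```bash
python3 - <<'E'
from h import *
f=cam('wrist')
for y in(.299,.3102,.321): print([pix(f,[.6349-.0427,y,z]).round(0).tolist() for z in(.04,.054,.08)])
for z in (.088,.101): print(z,pix(f,[.6349,.3102,z]))
print('knob',ray(f,(275,272),.101))
E
```

```text
[[202.0, 255.0], [197.0, 266.0], [184.0, 291.0]]
[[201.0, 237.0], [195.0, 246.0], [182.0, 269.0]]
[[200.0, 218.0], [194.0, 227.0], [180.0, 246.0]]
0.088 [278.52004628 277.80582393]
0.101 [278.74080803 293.71965641]
knob [0.63347003 0.3194195  0.101     ]
```

apply_moves(
  rows=[
    [[0.018,-0.004,0],[0,0,0]],
    [[0.018,-0.004,0],[0,0,0]],
  ],
)

```text
clock: 3.85
tcp_pos: [0.6331, 0.3155, 0.0658]
orientation: [-2.219, -2.223, -0.001]
contact_force: [-0.2, 1.2, -0.5]
grip_width: 0.0854
gripper_force: 0.0
```

apply_moves(
  rows=[
    [[0,0,0],[0,0,0]],
    [[0,0,0],[0,0,0]],
    [[0,0,0],[0,0,0]],
    [[0,0,0],[0,0,0]],
    [[0,0,0],[0,0,0]],
    [[0,0,0],[0,0,0]],
    [[0,0,0],[0,0,0]],
    [[0,0,0],[0,0,0]],
  ],
  jaw=-1,
  newtons=50,
)

```text
clock: 4.85
tcp_pos: [0.6338, 0.3146, 0.0661]
orientation: [2.22, 2.222, 0.001]
contact_force: [-0.0, -0.0, 5.5]
grip_width: 0.0553
gripper_force: 52.2
```

apply_moves(
  rows=[
    [[0,0,-0.04],[0,0,0]],
    [[0,0,-0.1],[0,0,0]],
    [[0,0,-0.17],[0,0,0]],
    [[0,0,-0.24],[0,0,0]],
    [[0,0,-0.3],[0,0,0]],
    [[0,0,-0.36],[0,0,0]],
    [[0,0,-0.36],[0,0,0]],
    [[0,0,-0.36],[0,0,0]],
    [[0,0,-0.36],[0,0,0]],
    [[0,0,-0.36],[0,0,0]],
  ],
)

```text
clock: 6.1
tcp_pos: [0.633, 0.3144, 0.1548]
orientation: [-2.22, -2.222, 0.002]
contact_force: [0.5, 0.4, -6.8]
grip_width: 0.0551
gripper_force: 54.6
```

```bash
python3 - <<'E'
from h import *
for i in range(4): cam('top'); st()
f=cam('wrist','w3.png')
E
```

```text
{'clock': 6.15, 'joints': [-0.7733, 0.6077, 0.3385, 1.5467, -0.2234, 1.0264, -0.3737], 'qvel': [-0.0019, -0.0051, 0.0009, -0.0037, 0.0001, 0.0015, -0.001], 'tau': [-0.0146, -67.6788, 8.1622, -28.7891, 0.0185, 0.0134, 0.0001], 'tcp_pos': [0.6331, 0.3144, 0.1549], 'orientation': [-2.2202, -2.2224, 0.0014], 'contact_force': [-0.3493, -0.5443, -6.8328], 'moment': [-0.0035, 0.0078, -0.0326], 'gripper_force': 54.6375, 'grip_width': 0.0557}
{'clock': 6.2, 'joints': [-0.7733, 0.6076, 0.3386, 1.5466, -0.2234, 1.0264, -0.3737], 'qvel': [-0.0006, -0.002, 0.0007, -0.0015, 0.0013, 0.0001, -0.0003], 'tau': [-0.0129, -67.6421, 8.1599, -28.7893, 0.0186, 0.0112, 0.0001], 'tcp_pos': [0.6332, 0.3144, 0.1551], 'orientation': [-2.2203, -2.2224, 0.0009], 'contact_force': [0.2762, -0.0859, -6.1591], 'moment': [-0.006, 0.0352, 0.0288], 'gripper_force': 54.6371, 'grip_width': 0.055}
{'clock': 6.25, 'joints': [-0.7733, 0.6075, 0.3386, 1.5465, -0.2234, 1.0264, -0.3737], 'qvel': [0.0004, -0.004, 0.0002, -0.001, 0.0007, -0.0001, -0.0012], 'tau': [-0.0108, -67.6255, 8.1605, -28.7969, 0.0187, 0.0091, 0.0001], 'tcp_pos': [0.6332, 0.3145, 0.1552], 'orientation': [-2.2203, -2.2225, 0.0007], 'contact_force': [-0.474, 0.8071, -6.572], 'moment': [-0.0391, 0.0106, 0.0697], 'gripper_force': 54.6376, 'grip_width': 0.055}
{'clock': 6.3, 'joints': [-0.7734, 0.6073, 0.3386, 1.5464, -0.2234, 1.0264, -0.3737], 'qvel': [-0.0013, -0.0033, 0.0005, 0.0008, -0.001, -0.0018, 0.0008], 'tau': [-0.0062, -67.6224, 8.1632, -28.8073, 0.0187, 0.0073, 0.0], 'tcp_pos': [0.6333, 0.3145, 0.1553], 'orientation': [-2.2203, -2.2225, 0.0004], 'contact_force': [-0.1479, -0.6329, -6.1619], 'moment': [0.01, -0.0031, 0.0481], 'gripper_force': 54.6379, 'grip_width': 0.0552}
```

View pics/w3.png

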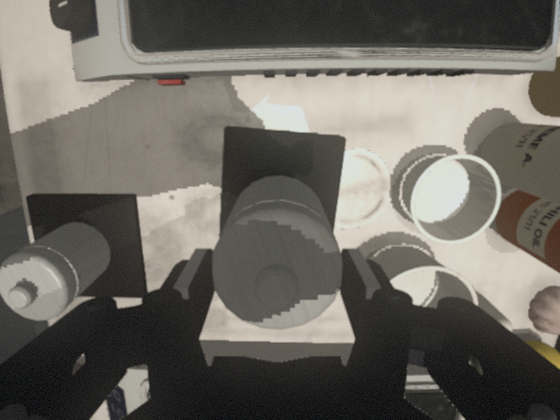

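The tin is held upright about 9 cm up, with a reading of about 6.4 N. I'll set it back on its slate.

apply_moves(
  rows=[
    [[0,0,0.08],[0,0,0]],
    [[0,0,0.16],[0,0,0]],
    [[0,0,0.23],[0,0,0]],
    [[0,0,0.28],[0,0,0]],
    [[0,0,0.31],[0,0,0]],
    [[0,0,0.33],[0,0,0]],
    [[0,0,0.345],[0,0,0]],
    [[0,0,0.355],[0,0,0]],
    [[0,0,0.36],[0,0,0]],
    [[0,0,0.36],[0,0,0]],
  ],
)

```text
clock: 7.6
tcp_pos: [0.6336, 0.3147, 0.0663]
orientation: [-2.22, -2.223, -0.001]
contact_force: [-0.8, 0.4, -1.7]
grip_width: 0.0555
gripper_force: 55.0
```

apply_moves(
  rows=[
    [[0,0,0],[0,0,0]],
    [[0,0,0],[0,0,0]],
    [[0,0,0],[0,0,0]],
    [[0,0,0],[0,0,0]],
    [[0,0,0],[0,0,0]],
    [[0,0,0],[0,0,0]],
    [[0,0,0],[0,0,0]],
  ],
  jaw=1,
)

```text
clock: 8.48
tcp_pos: [0.6333, 0.3145, 0.0654]
orientation: [-2.22, -2.222, 0.0]
contact_force: [0.2, -0.0, 0.3]
grip_width: 0.0852
gripper_force: 0.0
```

apply_moves(
  rows=[
    [[0,0,-0.06],[0,0,0]],
    [[0,0,-0.15],[0,0,0]],
    [[0,0,-0.25],[0,0,0]],
    [[0,0,-0.36],[0,0,0]],
    [[0,0,-0.36],[0,0,0]],
    [[0,0,-0.36],[0,0,0]],
    [[0,0,-0.36],[0,0,0]],
    [[0,0,-0.36],[0,0,0]],
  ],
)

```text
clock: 9.48
tcp_pos: [0.6329, 0.3143, 0.1546]
orientation: [-2.22, -2.222, 0.002]
contact_force: [0.3, -0.3, -0.3]
grip_width: 0.0855
gripper_force: 0.0
```

```bash
python3 - <<'E'
from h import *
v=[]
for i in range(4): cam('top'); o=telemetry.get_obs(); v.append(o['contact_force'][2])
print(np.round(v,2)); st(); f=cam('wrist','w4.png')
print(pix(f,[.634,.315,.088]))
E
```

```text
[-0.2  -0.02  0.8   0.27]
{'clock': 9.675, 'joints': [-0.7737, 0.6076, 0.3392, 1.5465, -0.2239, 1.0264, -0.3734], 'qvel': [0.0012, -0.0034, 0.0012, -0.0016, -0.0009, -0.0016, -0.0019], 'tau': [-0.0106, -63.1551, 7.4613, -26.1756, 0.012, 0.0057, -0.0], 'tcp_pos': [0.6332, 0.3144, 0.1551], 'orientation': [-2.2204, -2.2224, 0.0008], 'contact_force': [-0.2799, -0.958, 0.2678], 'moment': [0.011, 0.0253, 0.0485], 'gripper_force': 0.0, 'grip_width': 0.0853}
[279.2850875  213.74509457]
```

View pics/w4.png

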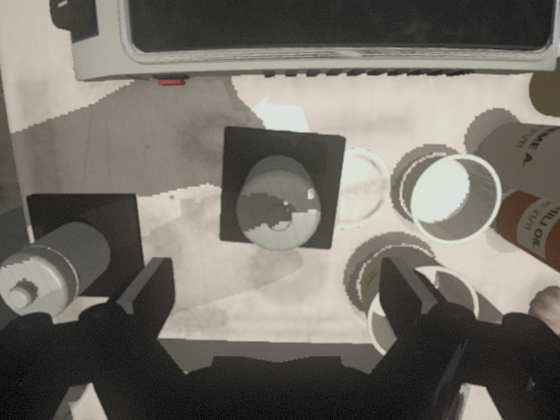

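The back tin stands upright on its slate. Its weight was about 6.6 N (tau2 difference 4.5 N m), so it is most likely the full one. Next is the front tin.

apply_moves(
  rows=[
    [[0,0,-0.1],[0,0,0]],
    [[-0.242,-0.741,-0.1],[0,0,0]],
    [[-0.242,-0.741,-0.1],[0,0,0]],
    [[-0.242,-0.741,-0.1],[0,0,0]],
    [[-0.242,-0.741,-0.1],[0,0,0]],
    [[-0.242,-0.741,-0.1],[0,0,0]],
    [[-0.242,-0.741,0],[0,0,0]],
    [[-0.242,-0.741,0],[0,0,0]],
    [[-0.242,-0.741,0],[0,0,0]],
  ],
)

```text
clock: 10.85
tcp_pos: [0.4495, 0.2542, 0.156]
orientation: [2.22, 2.221, 0.001]
contact_force: [-0.7, 0.2, 0.2]
grip_width: 0.0856
gripper_force: 0.0
```

```bash
python3 - <<'E'
from h import *
st(); f=cam('wrist','w5.png'); print(f['origin'],pix(f,[.448,.254,.088]))
goal([.448,.254,.066],0)
E
```

```text
{'clock': 10.85, 'joints': [-0.9298, 0.3032, 0.3537, 2.0159, -0.1381, 0.8441, -0.4986], 'qvel': [-0.0027, -0.0152, 0.0008, 0.0035, -0.0003, -0.0023, 0.0016], 'tau': [-0.0266, -40.3157, 3.6162, -22.9472, 0.0018, 0.0119, 0.0052], 'tcp_pos': [0.4495, 0.2542, 0.156], 'orientation': [2.2205, 2.2214, 0.0012], 'contact_force': [-0.6788, 0.2478, 0.2304], 'moment': [-0.0201, 0.0151, 0.0343], 'gripper_force': 0.0, 'grip_width': 0.0856}
[0.44843255 0.32306865 0.30904349] [275.7104652  214.49088033]
shift [-0.0011 -0.0062  0.3607] turn [ 0.0004 -0.0001  0.0002] from [0.4494 0.2542 0.1562]
```

View pics/w5.png

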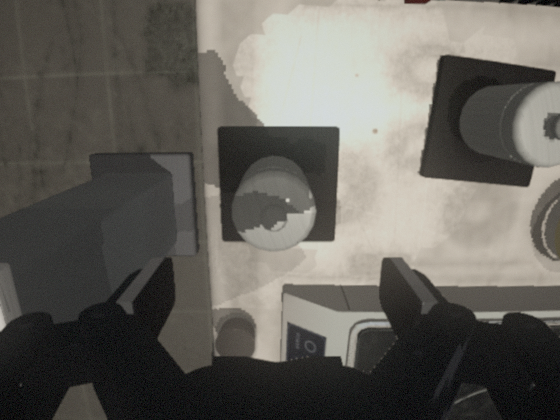

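The front lid centre is at (274,209), with the fingers' mid column at 278. I'll shift about 3 mm in −x and descend. The grey shape at left is the cart pedestal, below table level.

apply_moves(
  rows=[
    [[0,-0.012,0.08],[0,0,0]],
    [[0,-0.012,0.16],[0,0,0]],
    [[0,-0.012,0.23],[0,0,0]],
    [[0,-0.012,0.29],[0,0,0]],
    [[0,-0.012,0.33],[0,0,0]],
    [[0,-0.012,0.36],[0,0,0]],
    [[0,-0.012,0.36],[0,0,0]],
    [[0,-0.012,0.36],[0,0,0]],
  ],
)

```text
clock: 11.9
tcp_pos: [0.4454, 0.254, 0.0659]
orientation: [2.22, 2.222, 0.001]
contact_force: [0.5, -0.4, 1.5]
grip_width: 0.0853
gripper_force: 0.0
```

apply_moves(
  rows=[
    [[0,0,0],[0,0,0]],
    [[0,0,0],[0,0,0]],
    [[0,0,0],[0,0,0]],
    [[0,0,0],[0,0,0]],
    [[0,0,0],[0,0,0]],
    [[0,0,0],[0,0,0]],
    [[0,0,0],[0,0,0]],
    [[0,0,0],[0,0,0]],
  ],
  jaw=-1,
  newtons=50,
)

```text
clock: 12.9
tcp_pos: [0.4458, 0.2543, 0.0665]
orientation: [-2.22, -2.222, -0.003]
contact_force: [-0.1, -0.7, 6.7]
grip_width: 0.0555
gripper_force: 51.3
```

apply_moves(
  rows=[
    [[0,0,-0.04],[0,0,0]],
    [[0,0,-0.1],[0,0,0]],
    [[0,0,-0.17],[0,0,0]],
    [[0,0,-0.24],[0,0,0]],
    [[0,0,-0.3],[0,0,0]],
    [[0,0,-0.36],[0,0,0]],
    [[0,0,-0.36],[0,0,0]],
    [[0,0,-0.36],[0,0,0]],
    [[0,0,-0.36],[0,0,0]],
    [[0,0,-0.36],[0,0,0]],
  ],
)

```text
clock: 14.15
tcp_pos: [0.4449, 0.2536, 0.155]
orientation: [-2.22, -2.222, 0.002]
contact_force: [0.7, 0.3, -3.6]
grip_width: 0.0555
gripper_force: 53.6
```

```bash
python3 - <<'E'
from h import *
v=[]
for i in range(5): cam('top'); o=telemetry.get_obs(); v.append(o['contact_force'][2])
print(np.round(v,2)); st()
E
```

```text
[-2.64 -2.83 -3.29 -3.24 -2.81]
{'clock': 14.4, 'joints': [-0.9371, 0.2983, 0.3565, 2.0246, -0.1379, 0.8414, -0.5019], 'qvel': [-0.0012, -0.0015, 0.0004, 0.0004, 0.0007, -0.0002, -0.001], 'tau': [0.0012, -41.7811, 3.8109, -24.1731, 0.0136, 0.0029, 0.0001], 'tcp_pos': [0.4451, 0.2538, 0.1554], 'orientation': [2.2204, 2.2225, -0.0003], 'contact_force': [-0.5891, 1.3094, -2.8054], 'moment': [0.0256, -0.0262, 0.0195], 'gripper_force': 53.6265, 'grip_width': 0.0552}
```

About 3 N: a light one. I'll set it back.

apply_moves(
  rows=[
    [[0,0,0.08],[0,0,0]],
    [[0,0,0.16],[0,0,0]],
    [[0,0,0.23],[0,0,0]],
    [[0,0,0.28],[0,0,0]],
    [[0,0,0.31],[0,0,0]],
    [[0,0,0.33],[0,0,0]],
    [[0,0,0.345],[0,0,0]],
    [[0,0,0.355],[0,0,0]],
    [[0,0,0.36],[0,0,0]],
    [[0,0,0.36],[0,0,0]],
  ],
)

```text
clock: 15.65
tcp_pos: [0.4456, 0.2542, 0.0665]
orientation: [-2.22, -2.222, -0.002]
contact_force: [-1.6, -0.9, 6.2]
grip_width: 0.055
gripper_force: 54.6
```

apply_moves(
  rows=[
    [[0,0,0],[0,0,0]],
    [[0,0,0],[0,0,0]],
    [[0,0,0],[0,0,0]],
    [[0,0,0],[0,0,0]],
    [[0,0,0],[0,0,0]],
    [[0,0,0],[0,0,0]],
    [[0,0,0],[0,0,0]],
  ],
  jaw=1,
)

```text
clock: 16.52
tcp_pos: [0.4451, 0.2538, 0.0655]
orientation: [-2.22, -2.223, 0.0]
contact_force: [-0.1, -0.3, -0.5]
grip_width: 0.0852
gripper_force: 0.0
```

apply_moves(
  rows=[
    [[0,0,-0.06],[0,0,0]],
    [[0,0,-0.15],[0,0,0]],
    [[0,0,-0.25],[0,0,0]],
    [[0,0,-0.4],[0,0,0]],
    [[0,0,-0.6],[0,0,0]],
    [[0,0,-0.7],[0,0,0]],
    [[0,0,-0.7],[0,0,0]],
  ],
)

```text
clock: 17.4
tcp_pos: [0.4464, 0.2545, 0.2434]
orientation: [2.221, 2.222, 0.009]
contact_force: [-0.0, 0.2, -1.1]
grip_width: 0.0856
gripper_force: 0.0
```

```bash
python3 - <<'E'
from h import *
st(); goal([.441,-.309,.20],0); goal([.441,-.309,.20],90); goal([.441,-.309,.20],-45)
E
```

```text
{'clock': 17.4, 'joints': [-0.9753, 0.1855, 0.3867, 1.9341, -0.0823, 1.0315, -0.552], 'qvel': [0.0049, 0.0402, -0.0104, 0.0544, -0.0095, -0.0279, 0.0076], 'tau': [-0.0236, -37.8441, 2.6773, -27.9262, 0.0859, 0.2625, -0.0737], 'tcp_pos': [0.4464, 0.2545, 0.2434], 'orientation': [2.2206, 2.2222, 0.0086], 'contact_force': [-0.0083, 0.1553, -1.1086], 'moment': [0.0121, 0.0186, 0.0015], 'gripper_force': 0.0, 'grip_width': 0.0856}
shift [-2.2545 -0.0238  0.165 ] turn [ 0.0012 -0.0012  0.0002] from [0.4464 0.2545 0.2434]
shift [-2.2545 -0.0238  0.165 ] turn [ 0.0019  0.     -0.4998] from [0.4464 0.2545 0.2434]
shift [-2.2545 -0.0238  0.165 ] turn [ 0.0007 -0.0016  0.2502] from [0.4464 0.2545 0.2434]
```

apply_moves(
  rows=[
    [[-0.25,0.1,0],[0,0,0]],
    [[-0.5,0.15,0],[0,0,0]],
    [[-0.75,0.2,0],[0,0,0]],
    [[-1,0.2,0],[0,0,0]],
    [[-1,0.2,0],[0,0,0]],
    [[-1,0.2,0],[0,0,0]],
  ],
)

```text
clock: 18.15
tcp_pos: [0.4948, 0.0037, 0.24]
orientation: [-2.221, -2.221, 0.001]
contact_force: [-0.3, 0.9, -0.8]
grip_width: 0.0854
gripper_force: 0.0
```

apply_moves(
  rows=[
    [[-0.25,0,0],[0,0,0]],
    [[-0.5,-0.05,0],[0,0,0]],
    [[-0.75,-0.15,0],[0,0,0]],
    [[-1,-0.22,0],[0,0,0]],
    [[-1,-0.22,0.08],[0,0,0]],
    [[-1,-0.22,0.16],[0,0,0]],
    [[-1,-0.22,0.16],[0,0,0]],
  ],
)

```text
clock: 19.02
tcp_pos: [0.4404, -0.244, 0.199]
orientation: [-2.215, -2.223, 0.003]
contact_force: [0.6, -0.4, 0.3]
grip_width: 0.0852
gripper_force: 0.0
```

```bash
python3 - <<'E'
from h import *
st(); goal([.441,-.309,.155],0)
E
```

```text
{'clock': 19.025, 'joints': [-0.2087, 0.2582, 0.7031, 2.0147, -0.2049, 0.9421, 0.6037], 'qvel': [-0.0073, -0.026, 0.015, -0.0334, 0.0145, 0.0166, -0.0088], 'tau': [0.609, -32.4889, 5.3655, -24.2846, -0.1001, -0.2253, 0.1366], 'tcp_pos': [0.4404, -0.244, 0.199], 'orientation': [-2.2149, -2.2231, 0.0026], 'contact_force': [0.6238, -0.4109, 0.2815], 'moment': [-0.0435, 0.026, -0.0106], 'gripper_force': 0.0, 'grip_width': 0.0852}
shift [-0.2603  0.0021  0.1756] turn [-0.0011 -0.0004  0.0012] from [ 0.4404 -0.244   0.199 ]
```

I've used my picture views, so from here I'll locate the tin numerically with a circle fit, checked against the earlier wrist pictures.

apply_moves(
  rows=[
    [[-0.26,0,0],[0,0,0]],
    [[-0.26,0,0.1],[0,0,0]],
    [[-0.26,0,0.176],[0,0,0]],
    [[-0.26,0,0.176],[0,0,0]],
    [[-0.26,0,0.176],[0,0,0]],
  ],
)

```text
clock: 19.65
tcp_pos: [0.4418, -0.3107, 0.1575]
orientation: [2.218, 2.224, 0.001]
contact_force: [0.6, -0.1, 0.6]
grip_width: 0.0859
gripper_force: 0.0
```

```bash
python3 - <<'E'
from h import *
st(); f=cam('wrist','w6.png')
t=cv2.imread('pics/w5.png',0)
for n in('w4','w5','w6'):
    g=cv2.medianBlur(cv2.imread(f'pics/{n}.png',0),5)[130:300,180:380]
    c=cv2.HoughCircles(g,cv2.HOUGH_GRADIENT,1.5,15,param1=80,param2=18,minRadius=36,maxRadius=46)
    print(n,None if c is None else (c[0,:4]+[180,130,0]).round(1).tolist())
    # slate outline
    b=(cv2.imread(f'pics/{n}.png',0)[110:265,190:370]<55).astype(np.uint8)
    cs=max(cv2.findContours(b,0,2)[0],key=cv2.contourArea); print(cv2.boundingRect(cs),[190,110])
print(pix(f,[.439,-.313,.088]),pix(f,[.444,-.315,.009]))
E
```

```text
{'clock': 19.65, 'joints': [-0.0413, 0.3893, 0.6814, 1.9767, -0.3158, 0.8804, 0.8099], 'qvel': [0.0012, -0.0081, 0.0069, -0.0036, -0.0041, -0.003, 0.0034], 'tau': [0.0191, -39.7523, 7.5284, -22.6858, 0.0041, 0.023, -0.0049], 'tcp_pos': [0.4418, -0.3107, 0.1575], 'orientation': [2.2178, 2.2236, 0.0009], 'contact_force': [0.5852, -0.0729, 0.626], 'moment': [-0.0111, -0.005, -0.0056], 'gripper_force': 0.0, 'grip_width': 0.0859}
w4 [[276.8, 210.2, 40.0], [281.2, 190.8, 36.8], [345.8, 183.2, 36.8], [380.2, 276.2, 37.2]]
(33, 17, 59, 68) [190, 110]
w5 [[273.8, 208.8, 41.8], [272.2, 192.2, 36.6], [263.2, 234.2, 45.2]]
(28, 17, 107, 113) [190, 110]
w6 [[272.2, 211.8, 41.8], [272.2, 192.2, 36.6], [258.8, 226.8, 45.2]]
(30, 19, 101, 103) [190, 110]
[273.76247157 216.74608745] [279.99041762 191.88310371]
```

apply_moves(
  rows=[
    [[-0.008,-0.016,0.08],[0,0,0]],
    [[-0.008,-0.016,0.16],[0,0,0]],
    [[-0.008,-0.016,0.23],[0,0,0]],
    [[-0.008,-0.016,0.29],[0,0,0]],
    [[-0.008,-0.016,0.33],[0,0,0]],
    [[-0.008,-0.016,0.36],[0,0,0]],
    [[-0.008,-0.016,0.36],[0,0,0]],
    [[-0.008,-0.016,0.36],[0,0,0]],
  ],
)

```text
clock: 20.7
tcp_pos: [0.4369, -0.3134, 0.0668]
orientation: [2.22, 2.222, 0.0]
contact_force: [0.6, 1.2, -0.1]
grip_width: 0.0852
gripper_force: 0.0
```

apply_moves(
  rows=[
    [[0,0,0],[0,0,0]],
    [[0,0,0],[0,0,0]],
    [[0,0,0],[0,0,0]],
    [[0,0,0],[0,0,0]],
    [[0,0,0],[0,0,0]],
    [[0,0,0],[0,0,0]],
    [[0,0,0],[0,0,0]],
    [[0,0,0],[0,0,0]],
  ],
  jaw=-1,
  newtons=50,
)

```text
clock: 21.7
tcp_pos: [0.4375, -0.3136, 0.0675]
orientation: [2.219, 2.222, 0.001]
contact_force: [-0.8, 0.7, 6.6]
grip_width: 0.0555
gripper_force: 51.2
```

apply_moves(
  rows=[
    [[0,0,-0.04],[0,0,0]],
    [[0,0,-0.1],[0,0,0]],
    [[0,0,-0.17],[0,0,0]],
    [[0,0,-0.24],[0,0,0]],
    [[0,0,-0.3],[0,0,0]],
    [[0,0,-0.36],[0,0,0]],
    [[0,0,-0.36],[0,0,0]],
    [[0,0,-0.36],[0,0,0]],
    [[0,0,-0.36],[0,0,0]],
    [[0,0,-0.36],[0,0,0]],
  ],
)

```text
clock: 22.95
tcp_pos: [0.4364, -0.3131, 0.156]
orientation: [-2.22, -2.222, 0.001]
contact_force: [-0.6, 0.4, -4.3]
grip_width: 0.055
gripper_force: 53.9
```

```bash
python3 - <<'E'
from h import *
v=[]
for i in range(5): cam('top'); o=telemetry.get_obs(); v.append(o['contact_force'][2])
print(np.round(v,2)); st()
E
```

```text
[-4.93 -3.99 -4.38 -5.43 -4.79]
{'clock': 23.2, 'joints': [-0.0376, 0.3879, 0.6865, 1.9831, -0.3169, 0.8778, 0.8188], 'qvel': [-0.0007, -0.0027, 0.0013, -0.0011, 0.001, 0.001, 0.0007], 'tau': [0.0041, -42.0435, 8.2146, -24.4853, 0.0067, 0.0084, 0.0002], 'tcp_pos': [0.4366, -0.3132, 0.1564], 'orientation': [-2.2203, -2.2223, 0.0001], 'contact_force': [-0.9421, -0.6374, -4.7913], 'moment': [-0.0423, 0.032, 0.0162], 'gripper_force': 53.9387, 'grip_width': 0.0554}
```

About 4.6 N: light. The back tin is the full one. I'll set this one down and return.

apply_moves(
  rows=[
    [[0,0,0.08],[0,0,0]],
    [[0,0,0.16],[0,0,0]],
    [[0,0,0.23],[0,0,0]],
    [[0,0,0.28],[0,0,0]],
    [[0,0,0.31],[0,0,0]],
    [[0,0,0.33],[0,0,0]],
    [[0,0,0.345],[0,0,0]],
    [[0,0,0.355],[0,0,0]],
    [[0,0,0.36],[0,0,0]],
    [[0,0,0.36],[0,0,0]],
  ],
)

```text
clock: 24.45
tcp_pos: [0.4372, -0.3137, 0.0676]
orientation: [2.22, 2.222, 0.001]
contact_force: [-0.9, 2.2, 6.0]
grip_width: 0.0551
gripper_force: 55.0
```

apply_moves(
  rows=[
    [[0,0,0],[0,0,0]],
    [[0,0,0],[0,0,0]],
    [[0,0,0],[0,0,0]],
    [[0,0,0],[0,0,0]],
    [[0,0,0],[0,0,0]],
    [[0,0,0],[0,0,0]],
    [[0,0,0],[0,0,0]],
  ],
  jaw=1,
)

```text
clock: 25.32
tcp_pos: [0.4367, -0.3132, 0.0665]
orientation: [-2.22, -2.222, 0.0]
contact_force: [-0.1, -0.1, -0.1]
grip_width: 0.0855
gripper_force: 0.0
```

apply_moves(
  rows=[
    [[0,0,-0.06],[0,0,0]],
    [[0,0,-0.15],[0,0,0]],
    [[0,0,-0.25],[0,0,0]],
    [[0,0,-0.4],[0,0,0]],
    [[0,0,-0.6],[0,0,0]],
    [[0,0,-0.7],[0,0,0]],
    [[0,0,-0.7],[0,0,0]],
  ],
)

```text
clock: 26.2
tcp_pos: [0.4377, -0.3142, 0.2442]
orientation: [2.218, 2.219, 0.004]
contact_force: [-0.1, 0.1, -0.6]
grip_width: 0.0855
gripper_force: 0.0
```

apply_moves(
  rows=[
    [[0.25,0,0],[0,0,0]],
    [[0.5,0.05,0],[0,0,0]],
    [[0.75,0.15,0],[0,0,0]],
    [[1,0.22,0],[0,0,0]],
    [[1,0.22,0],[0,0,0]],
    [[1,0.22,0],[0,0,0]],
    [[1,0.22,0],[0,0,0]],
  ],
)

```text
clock: 27.08
tcp_pos: [0.4907, -0.065, 0.2412]
orientation: [-2.223, -2.219, 0.001]
contact_force: [-0.1, 0.2, -0.2]
grip_width: 0.0854
gripper_force: 0.0
```

apply_moves(
  rows=[
    [[0.25,0,0],[0,0,0]],
    [[0.5,0,0],[0,0,0]],
    [[0.75,0,0],[0,0,0]],
    [[1,0,0],[0,0,0]],
    [[1,0,0],[0,0,0]],
    [[1,0,0],[0,0,0]],
    [[1,0,0],[0,0,0]],
  ],
)

```text
clock: 27.95
tcp_pos: [0.4916, 0.1844, 0.2416]
orientation: [2.225, 2.218, -0.0]
contact_force: [0.0, 0.7, 0.1]
grip_width: 0.0855
gripper_force: 0.0
```

```bash
python3 - <<'E'
from h import *
st(); goal([.6333,.3145,.155],0)
E
```

```text
{'clock': 27.95, 'joints': [-0.8834, 0.2169, 0.4766, 1.9128, -0.1145, 1.0384, -0.3611], 'qvel': [-0.0015, -0.0019, -0.0057, -0.0006, -0.0019, 0.0011, -0.0025], 'tau': [-0.4877, -36.6376, 3.1544, -26.9791, -0.0091, -0.0037, 0.0072], 'tcp_pos': [0.4916, 0.1844, 0.2416], 'orientation': [2.2246, 2.2179, -0.0004], 'contact_force': [0.0275, 0.7056, 0.0776], 'moment': [0.0115, -0.005, -0.018], 'gripper_force': 0.0, 'grip_width': 0.0855}
shift [0.5223 0.5651 0.346 ] turn [ 0.      0.0001 -0.001 ] from [0.4916 0.1844 0.2416]
```

apply_moves(
  rows=[
    [[0.522,0.565,0],[0,0,0]],
    [[0.522,0.565,0],[0,0,0]],
    [[0.522,0.565,0],[0,0,0]],
    [[0.522,0.565,0],[0,0,0]],
    [[0.522,0.565,0.1],[0,0,0]],
    [[0.522,0.565,0.25],[0,0,0]],
    [[0.522,0.565,0.346],[0,0,0]],
    [[0.522,0.565,0.346],[0,0,0]],
    [[0.522,0.565,0.346],[0,0,0]],
  ],
)

```text
clock: 29.08
tcp_pos: [0.6332, 0.3165, 0.1566]
orientation: [2.221, 2.22, 0.002]
contact_force: [0.3, 0.4, 0.5]
grip_width: 0.0855
gripper_force: 0.0
```

```bash
python3 - <<'E'
from h import *
f=cam('wrist','w7.png')
for n in('w4','w7'):
    g=cv2.medianBlur(cv2.imread(f'pics/{n}.png',0),5)[130:300,180:380]
    c=cv2.HoughCircles(g,cv2.HOUGH_GRADIENT,1.5,15,param1=80,param2=18,minRadius=36,maxRadius=46)
    print(n,None if c is None else (c[0,:4]+[180,130,0]).round(1).tolist())
goal([.6333,.3145,.066],0)
E
```

```text
w4 [[276.8, 210.2, 40.0], [281.2, 190.8, 36.8], [345.8, 183.2, 36.8], [380.2, 276.2, 37.2]]
w7 [[278.2, 213.2, 40.0], [279.8, 193.8, 36.6], [344.2, 183.2, 38.4]]
shift [-0.0102 -0.0013  0.3638] turn [ 0.0007 -0.0004 -0.0001] from [0.6334 0.3169 0.157 ]
```

apply_moves(
  rows=[
    [[-0.01,-0.001,0.08],[0,0,0]],
    [[-0.01,-0.001,0.16],[0,0,0]],
    [[-0.01,-0.001,0.23],[0,0,0]],
    [[-0.01,-0.001,0.29],[0,0,0]],
    [[-0.01,-0.001,0.33],[0,0,0]],
    [[-0.01,-0.001,0.36],[0,0,0]],
    [[-0.01,-0.001,0.36],[0,0,0]],
    [[-0.01,-0.001,0.36],[0,0,0]],
  ],
)

```text
clock: 30.12
tcp_pos: [0.6325, 0.3151, 0.0656]
orientation: [2.22, 2.222, 0.002]
contact_force: [-0.4, -0.5, 0.1]
grip_width: 0.0855
gripper_force: 0.0
```

apply_moves(
  rows=[
    [[0,0,0],[0,0,0]],
    [[0,0,0],[0,0,0]],
    [[0,0,0],[0,0,0]],
    [[0,0,0],[0,0,0]],
    [[0,0,0],[0,0,0]],
    [[0,0,0],[0,0,0]],
    [[0,0,0],[0,0,0]],
    [[0,0,0],[0,0,0]],
  ],
  jaw=-1,
  newtons=60,
)

```text
clock: 31.12
tcp_pos: [0.6332, 0.3153, 0.0665]
orientation: [2.22, 2.222, 0.004]
contact_force: [0.7, -0.3, 5.1]
grip_width: 0.055
gripper_force: 62.2
```

apply_moves(
  rows=[
    [[0,0,-0.04],[0,0,0]],
    [[0,0,-0.1],[0,0,0]],
    [[0,0,-0.18],[0,0,0]],
    [[0,0,-0.27],[0,0,0]],
    [[0,0,-0.36],[0,0,0]],
    [[0,0,-0.45],[0,0,0]],
    [[0,0,-0.54],[0,0,0]],
    [[0,0,-0.63],[0,0,0]],
    [[0,0,-0.71],[0,0,0]],
    [[0,0,-0.764],[0,0,0]],
  ],
)

```text
clock: 32.38
tcp_pos: [0.6323, 0.315, 0.2578]
orientation: [2.22, 2.222, 0.002]
contact_force: [0.6, 0.1, -7.4]
grip_width: 0.0547
gripper_force: 64.9
```

apply_moves(
  rows=[
    [[0,0,0],[0,0,0]],
    [[0,0,0],[0,0,0]],
    [[0,0,0],[0,0,0]],
    [[0,0,0],[0,0,0]],
    [[0,0,0],[0,0,0]],
    [[0,0,0],[0,0,0]],
    [[0,0,0],[0,0,0]],
    [[0,0,0],[0,0,0]],
  ],
)

```text
clock: 33.38
tcp_pos: [0.6321, 0.315, 0.256]
orientation: [-2.22, -2.223, -0.0]
contact_force: [-0.1, 0.0, -7.2]
grip_width: 0.0547
gripper_force: 64.9
```

```bash
python3 - <<'E'
from h import *
v=[]
for i in range(5): cam('top'); v.append(telemetry.get_obs()['contact_force'][2])
print(np.round(v,2)); st()
f=cam('top'); a=cv2.imread('pics/top1.png').astype(int); b=cv2.cvtColor(f['frame'],cv2.COLOR_RGB2BGR).astype(int)
d=np.abs(a-b).mean(2)
for n,(u,v) in dict(front=(190,266),right=(347,227),shaker=(235,267),marker=(278,257),garlic=(402,215)).items(): print(n,d[v-12:v+12,u-14:u+14].mean().round(1))
E
```

```text
[-6.73 -6.51 -7.11 -6.27 -7.33]
{'clock': 33.625, 'joints': [-0.8446, 0.5328, 0.4506, 1.4534, -0.2387, 1.2098, -0.363], 'qvel': [0.0002, -0.0009, -0.0002, -0.0026, 0.0007, -0.0004, -0.0011], 'tau': [0.0008, -64.3016, 8.9832, -31.4502, 0.0245, 0.0026, 0.0], 'tcp_pos': [0.6321, 0.315, 0.256], 'orientation': [-2.2203, -2.2226, -0.0001], 'contact_force': [-0.0414, 0.0226, -7.3325], 'moment': [-0.0194, 0.0333, -0.0156], 'gripper_force': 64.9125, 'grip_width': 0.0547}
front 38.8
right 4.7
shaker 7.2
marker 3.8
garlic 3.9
```

```bash
python3 - <<'E'
from h import *
s=cam('scene')['frame'][:,:,::-1].astype(int); a=cv2.imread('pics/scene1.png').astype(int); d=np.abs(a-s).mean(2)
for n,(u,v) in dict(front=(192,172),right=(288,253),shaker=(201,192),marker=(227,226),garlic=(354,321)).items(): print(n,d[v-14:v+14,u-12:u+12].mean().round(1))
f=cam('wrist'); p=[pix(f,[.446,.254,z]).round().astype(int).tolist() for z in(.009,.088)]; print(p)
g=cv2.medianBlur(cv2.cvtColor(f['frame'],cv2.COLOR_RGB2GRAY),5); x=max(p[1][0]-60,0); y=p[1][1]-60
c=cv2.HoughCircles(g[y:y+120,x:x+120],cv2.HOUGH_GRADIENT,1.5,15,param1=80,param2=16,minRadius=22,maxRadius=34)
if c is not None:
    for q in c[0,:3]: print(q.round(1), ray(f,(q[0]+x,q[1]+y),.088).round(3))
E
```

```text
front 15.2
right 2.5
shaker 7.4
marker 1.7
garlic 1.9
[[126, 218], [94, 242]]
[89.2 38.2 24.8] [0.48  0.277 0.088]
[59.2 54.8 23.2] [0.446 0.26  0.088]
[74.2 53.2 22.9] [0.462 0.261 0.088]
```

```bash
python3 -c "
from bench import job
print(job.hand_in())"
```

```text
the job is handed in; nothing more can be done
None
```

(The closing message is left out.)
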